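# Draw the packing plate from under the hub stack

## Task

Slide the blue stop up until its rubber pad just touches the stack (the steel block with the hub on it) and lock it there with the black knob. Then draw the orange packing plate out from under the stack by its lug, and lay the plate flat in the black tray. The gripper must not touch the stack, which must stay upright with the hub on the block, come down on the steel bench plate where it stood (within about a centimetre), and leave the stop locked; leave the bottle, the jars and the tools on the bench alone.

Things in the scene. Friction and masses are not known exactly. Their poses are not given: they have to be found in the camera images.
- bench_plate: fixed steel plate, 150 mm in its x, from y = -100 to +160 mm, 12 mm thick; origin on the table. Two dark rails (10 mm high, 14 mm wide, at x = -60 and +60 mm) run along y. The stack stands between them near the +y end, then towards -y come the stop and the packing plate's lug; the packing plate is drawn out towards -y
- stop_face (a point): middle of the stack-side (+y) face of the sliding stop's blue bar, 36 mm above the table; axes as bench_plate. Bar: 144 mm in x, 12 mm thick, 25 to 47 mm above the table. A rubber pad (50 mm wide, 27 to 45 mm above the table) stands before it on a screw: the pad's front is 6 to 26 mm ahead of this point, set differently every time, not measured, and stays so under load
- stop (a joint): how far the stop has been slid towards the stack (+y of the bench plate), in m, range 0 to 0.085. Unlocked it slides with about 1 N and stays where it is left; it can be pushed along by the knob
- clamp_knob (a joint): angle of the clamp knob on the stop, in rad, 0 = loose; turning it clockwise seen from above increases it, hard end at 1.6. It turns with about 0.12 Nm, begins to bite at about 0.7 and holds fully above 1.25; it stays where it is left
- knob_grip (a point): centre of the knob's grip bar, 62 mm above the table; bar 46 mm long (this point's y axis), 12 mm thick (x), 26 mm tall (49 to 75 mm above the table). The point turns with the knob: at knob 0 its y is parallel to bench_plate's y. The knob stands 72 mm to -x and 56 mm to -y of stop_face, in bench_plate's axes, on a wing of the stop
- packing_mid (a point): centre of the orange packing plate: 45 mm in x, 190 mm in y, 6 mm thick, 0.13 kg, lying flat on the bench plate under the block and beneath the stop's bar. Its axes are parallel to the bench plate's at the start
- lug (a point): centre of the upright pull lug at the plate's -y end, part of the plate and with the same axes: 30 mm in x, 12 mm in y, its top 40 mm above the plate's underside, its centre 23 mm above the underside; 87 mm to -y of the plate's centre
- block_mid (a point): centre of the steel block, 64 x 64 x 36 mm, about 0.75 kg, lying on the packing plate and carrying the hub; when the plate is out it settles 6 mm lower on the bench plate, after a short tilt of some degrees. Pushed sideways, the stack with the plate begins to slide at about 4 to 9 N; drawing the plate takes about 8 to 18 N
- hub_mid (a point): centre of the dark steel hub shell standing on the block: 52 mm high, flanges 56 mm across, 0.2 kg, its z axis is the hub's axis
- tray: fixed black open tray for the plate, 90 mm in its x, 250 mm in its y, 16 mm high, walls and floor 5 mm; origin in the middle of its underside. The packing plate lies along the tray's y, either way round
- oil_bottle: white plastic bottle, 150 mm tall, 52 mm across, bystander; origin under its centre
- grease_jar: white jar with blue cap, 55 mm tall, 64 mm across, bystander; origin under its centre
- paste_jar: clear jar with blue cap, 50 mm tall, 60 mm across, bystander; origin under its centre
- wrench: steel wrench, 150 mm long, lying on the table, bystander
- driver: blue-handled screwdriver, 180 mm long, lying on the table, bystander
There are look-alikes about, which are no part of the job. What is meant by the part that bears packing_mid is not turquoise, and is the smaller of those in its own colour.

How it is judged:
By the outcome, as a careful person would: the job done as asked, in the order asked, and still so for the second after the job is handed in, with the robot touching nothing.
It also fails if it takes over 72 s, if anything falls off the work surface, if the arm or the gripper's body presses on something with over 40 N, if the wrist force passes 120 N, or if a joint passes its speed limit or range.

## Robot

A 6-joint arm with a two-finger parallel gripper is mounted at the origin on the work surface. World frame = base frame: x ahead of the robot, y to its left, z up, the work surface at z = 0. Lengths are in mm, angles in rad, forces in N, time in s.
With the tool pointing down it reaches from about 275 to 750 mm from the base axis. Payload 10.2 kg.
Tool frame: the origin (TCP) lies at the very end of the fingers, on their centre line; the grasp point (between the pads) lies ctrl.grip_depth behind it (ctrl.grip_depth is the distance from the TCP to the grasp point, in mm); z points along the fingers, y is the direction in which the jaws open and shut (so a half turn about z gives the same grasp; the last joint's range is limited). The gripper opens to 85 mm and grips with 20 to 120 N. Pads are 22 mm wide; open, the fingers measure 114 mm over their backs; the gripper's body (76 mm by 85 mm) begins 54 mm behind the grasp point. The pads swing forward as they close: fully open they stand 13 mm farther back than shut.
Start: joints at [-1.533, 0.313, 1.498, -0, 1.331, -0.223], TCP at [135.36, -507.256, 231.294] pointing down, gripper open.
Joint ranges: [-2.94, 2.94], [-0.97, 2.17], [0.19, 2.56], [-1.23, 4.37], [0.02, 3.11], [-2.88, 2.88]. Speed limits (rad/s): [2.39, 2.39, 3.01, 3.14, 3.14, 3.14].

## Interface

Orientations are given as a unit quaternion [w, x, y, z].
In Python, from rig import telemetry, eyes, ctrl, nets gives the robot as it stands. The module is installed in compiled form; this text tells all that it offers.
- The arm moves only by the tool drive_tool, never from a script. Its argument "series" is text: rows parted by semicolons, each of 7 numbers parted by spaces: the shift along the tool's x, y, z normalised to -1 to 1, where 1 is 0.12 m, then the turn, a rotation vector about the tool's x, y, z normalised to -1 to 1, where 1 is 0.5 rad, then the opening, from 0 (shut) to 1 (fully open). In form: tx ty tz wx wy wz hand; .... A call has 1 to 20 rows; each row is the pose to reach, as a shift and turn from the pose measured when the call began, along the tool's axes at that moment; what a row does not reach only later rows make up. A row lasts 1/10 s, in which the tool goes at most 50 mm and 8.59 degrees, less where a joint would pass 70% of its speed; a pose out of reach is approached as far as the arm can. A call with a number of a shift or a turn outside -1 to 1 is refused whole. A call with a gripper value outside its range is refused whole. The fingers move at their own pace and stop on an object; "newtons" is the grip in N (left out, the last holds). Time passes only in rows, so rows that repeat a pose let the fingers close. It gives the time, the measured TCP pose, the force and the opening at its end, in the units of the state.
- telemetry.sense(): the state, without advancing time (a new reading comes with each control period).
- eyes.capture(name): name is "side" or "top"; returns a dict with "frame" (420x560x3 uint8, red, green, blue), "fx", "fy", "cx", "cy" (pixels), "view" (4x4, takes a point from world to camera coordinates). Camera axes: x right, y up, looking along -z (the intrinsics and any distortion apply to the point x, -y, -z); pixel columns grow to the right and rows downward; lengths in mm; the calibration is good to about 2 mm. A picture is of the moment at which its call begins. There is no depth.
- ctrl.finish_job(): hands the job in, once; it reports no verdict.
Trained networks look in a picture, given as the dict that the camera call returned (one of the last four; its "shot" number tells which), for a name from the list of things; names that differ only in an ending like _2 or _b are one class to them, and where a whole thing is asked for, a point or a joint stands for the part that bears it (a point fixed in the world has none). Each returns a list of dicts, best first, with "confidence" (0 to 1); they miss things now and then, are a little off and sometimes report something else, mostly with a low value. They report only what shows in the picture. A call takes as long as a camera call. They do not tell look-alikes from the thing itself.
- nets.spot_in(name, picture): "rect" ([left, top, right, bottom] in pixels, round what is visible of it).
The state is a dict: "time_s": time; "joints": joint angles; "dq": joint speeds; "tau": joint torques, N m; "eef_pos": TCP position; "ee_rot": TCP orientation; "force": force on the tool from outside, world axes, zero at the start; "wrist_torque": the same for the moment, N m; "grip_width": opening from 0.0 (shut) to 1.0 (fully open).
Only numpy, scipy, OpenCV 4.12 (cv2) and the standard library are available. Lean on these libraries where they do the work, as an engineer would, in place of code of your own. Each camera call takes 0.05 s, during which the arm holds its last target. There are 200 camera calls.

## Working session

There is one attempt and no reset: what is moved stays moved. The work goes in short steps, Python scripts to look and compute and a tool call to move; the robot and the scene stay as the last step left them, time stands still between calls to the robot, and variables do not carry over. Pictures are saved under pics/ and viewed, about 8 in all and at most 12, crops included, and the job is handed in when it is done.

Besides the shell and the picture viewer there is one more tool, called as name(argument=value, ...) on one line, values as JSON. drive_tool: Moves the arm, as the interface text tells. Scaled input: -1 to 1 covers 0.12 m each way for a shift and 0.5 rad each way for a turn. Its arguments: {"type":"object","properties":{"series":{"type":"string"},"newtons":{"type":"number"}},"required":["series"]}

```bash
mkdir -p pics; ls
cat > h.py <<'E'
import numpy as np, cv2
from rig import telemetry, eyes, ctrl, nets
def proj(c,P):
    P=np.atleast_2d(P).astype(float); q=(c["view"]@np.c_[P,np.ones(len(P))].T)[:3]
    return np.c_[c["cx"]+c["fx"]*q[0]/-q[2], c["cy"]+c["fy"]*(-q[1])/-q[2]]
def unproj(c,uv,z):
    V=c["view"];R=V[:3,:3];o=-R.T@V[:3,3]
    d=R.T@np.array([(uv[0]-c["cx"])/c["fx"],-(uv[1]-c["cy"])/c["fy"],-1])
    return o+d*(z-o[2])/d[2]
def save(c,n,crop=None,s=1):
    f=c["frame"][:,:,::-1]
    if crop: l,t,r,b=crop; f=f[t:b,l:r]
    if s!=1: f=cv2.resize(f,None,fx=s,fy=s,interpolation=cv2.INTER_CUBIC)
    cv2.imwrite("pics/"+n,f)
E
python3 - <<'E'
from h import *
for n in ("top","side"):
    c=eyes.capture(n); save(c,n+"1.png",s=1.4)
    print(n,{k:v for k,v in c.items() if k not in("frame",)})
    for t in "bench_plate stop_face knob_grip packing_mid block_mid hub_mid tray oil_bottle".split():
        print(t,[(np.round(d["rect"]).astype(int).tolist(),round(d["confidence"],2)) for d in nets.spot_in(t,c)][:4])
print(telemetry.sense(),ctrl.grip_depth)
E
```

```text
pics
top {'fx': 380.44720962556494, 'fy': 380.44720962556494, 'cx': 274.2994088251374, 'cy': 206.5482499501768, 'view': array([[ 6.86381191e-03, -9.99579794e-01,  2.81624451e-02,
         1.08950461e+01],
       [ 9.98461565e-01,  8.40031473e-03,  5.48081845e-02,
        -4.41758986e+02],
       [-5.50217272e-02,  2.77429260e-02,  9.98099664e-01,
        -1.19130214e+03],
       [ 0.00000000e+00,  0.00000000e+00,  0.00000000e+00,
         1.00000000e+00]]), 'shot': 1}
bench_plate [([207, 139, 295, 197], 0.71)]
stop_face [([264, 144, 288, 198], 0.66), ([177, 204, 218, 248], 0.37)]
knob_grip [([277, 189, 285, 194], 0.7)]
packing_mid [([366, 249, 387, 271], 0.96), ([248, 159, 284, 172], 0.95), ([151, 285, 212, 305], 0.9)]
block_mid [([220, 152, 243, 175], 0.47)]
hub_mid [([223, 152, 243, 173], 0.69)]
tray [([363, 143, 403, 220], 0.87)]
oil_bottle [([145, 176, 170, 196], 0.88), ([296, 217, 345, 245], 0.71)]
side {'fx': 438.80736701144406, 'fy': 438.80736701144406, 'cx': 276.7416901470186, 'cy': 207.5035090907249, 'view': array([[-9.08770665e-01, -4.16984927e-01, -1.61074182e-02,
        
[... 722 characters left out ...]
, 0.56)]
{'time_s': 0.9, 'joints': array([-1.53338424e+00,  3.12885777e-01,  1.49770042e+00,  3.60635377e-07,
        1.33096821e+00, -2.23392244e-01]), 'dq': array([-0.00085526, -0.00125667, -0.00066592, -0.00159421,  0.0011509 ,
       -0.00066082]), 'tau': array([-2.89150585e-04, -4.12164044e+01, -2.59894967e+01, -2.83698582e-04,
        5.40382171e-04,  1.26394426e-05]), 'eef_pos': array([ 135.36810073, -507.26162133,  231.30130015]), 'ee_rot': array([ 1.90599359e-05,  9.91509685e-01,  1.30032860e-01, -1.60159374e-06]), 'force': array([-0.01113693,  0.36829691,  0.67335601]), 'wrist_torque': array([0.01113763, 0.01284098, 0.01029081]), 'grip_width': 1.0007517396610495} 18.700000000000003
```

View pics/top1.png

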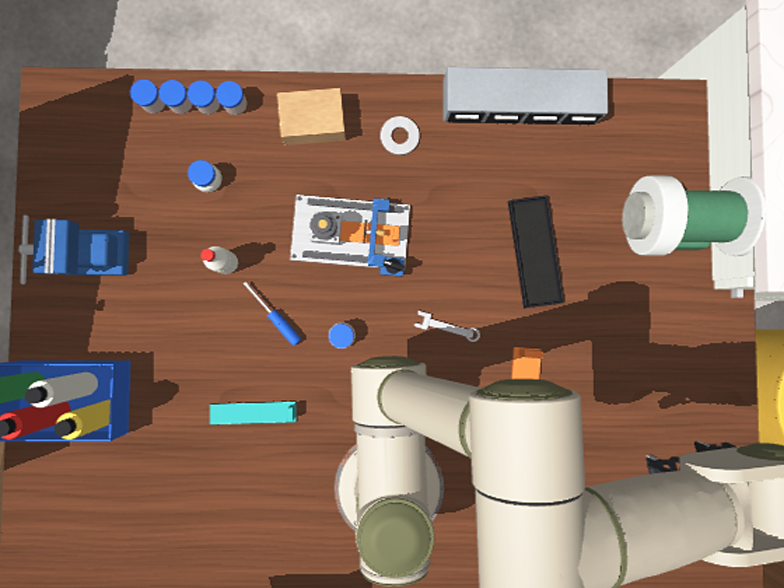

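Run:
```python
import cv2,numpy as np
t=cv2.imread("pics/top1.png"); s=cv2.imread("pics/side1.png")
a=cv2.resize(t[int(130*1.4):int(205*1.4),int(200*1.4):int(300*1.4)],(800,600),interpolation=cv2.INTER_CUBIC); cv2.imwrite("pics/topc.png",a)
a=cv2.resize(s[int(185*1.4):int(275*1.4),int(175*1.4):int(295*1.4)],(800,600),interpolation=cv2.INTER_CUBIC); cv2.imwrite("pics/sidec.png",a)
```

```text
(no output)
```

View pics/topc.png

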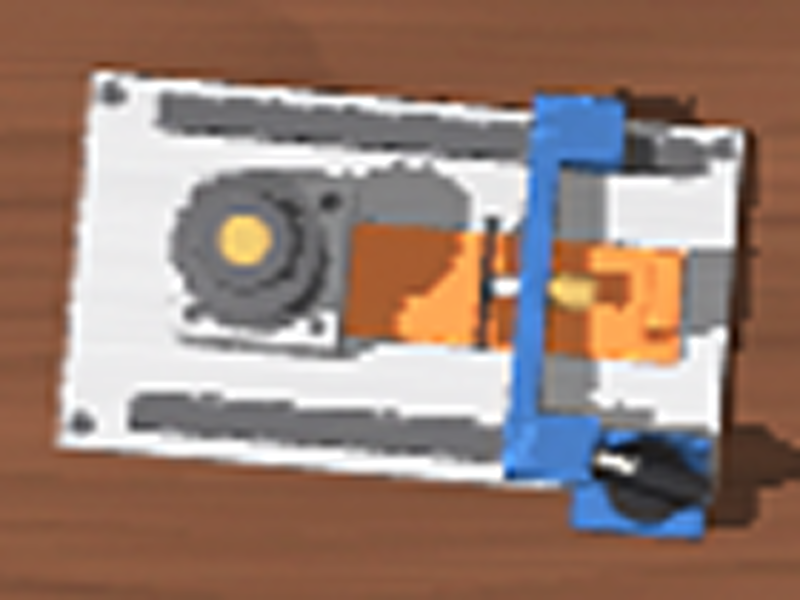

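View pics/sidec.png

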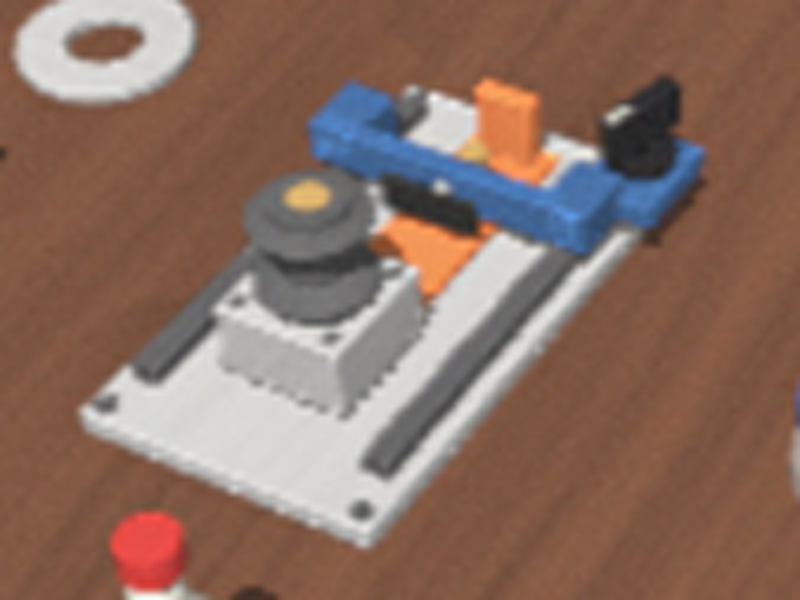

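```bash
cat > m.py <<'E'
from h import *
import pickle
t=eyes.capture("top"); s=eyes.capture("side")
T=lambda x,y:(200+x/8,130+y/8); S=lambda x,y:(175+x/6.6667,185+y/6.6667)
print("bench top"); 
C=np.array([unproj(t,T(*p),12)[:2] for p in [(95,72),(745,128),(718,497),(58,448)]]);print(C.round(1))
Cs=np.array([unproj(s,S(*p),12)[:2] for p in [(82,412),(368,540),(415,88)]]);print("bench side +x+y,-x+y,+x-y?",Cs.round(1))
d=(C[0]-C[1])+(C[3]-C[2]); yaw=np.arctan2(-d[0],d[1]); R=np.array([[np.cos(yaw),-np.sin(yaw)],[np.sin(yaw),np.cos(yaw)]])
o=C.mean(0)-R@[0,30]; print("yaw",yaw,"origin",o, "dims",[np.linalg.norm(C[i]-C[(i+1)%4]).round(1) for i in range(4)])
def b(name,c,p,z):
    w=unproj(c,p,z)[:2]; print(name,w.round(1),"bench",(R.T@(w-o)).round(1))
b("lugtop top",t,T(664,300),52); b("lugtop side",s,S(508,92),52); b("plate end top",t,T(683,310),18)
b("bar +y face top hi",t,T(535,110),47);b("bar +y face top lo",t,T(508,460),47)
b("bar face side A",s,S(312,125),47);b("bar face side B",s,S(577,218),47)
b("knob top",t,T(652,478),75);b("knob side",s,S(641,100),75)
b("pad top",t,T(484,280),45);b("pad side L",s,S(385,178),45);b("pad side R",s,S(475,210),45)
b("block top corner -y+x",t,T(352,165),54);b("block -y -x",t,T(338,345),54)
b("block side -x-y",s,S(420,270),54);b("block side -x+y",s,S(340,345),54)
for n in ["tray"]:
    for c,r in((t,nets.spot_in(n,t)),(s,nets.spot_in(n,s))): print(n,[(x["rect"],x["confidence"]) for x in r][:2])
Tr=np.array([unproj(t,(x/1.4,y/1.4),16)[:2] for x,y in [(508,200),(549,195),(564,302),(523,307)]]);print("tray",Tr.round(1),Tr.mean(0))
save(t,"trayc.png",(340,120,420,240),5)
E
python3 m.py
```

```text
bench top
[[655.  214.3]
 [635.9 -44.6]
 [487.9 -34.5]
 [504.8 226.4]]
bench side +x+y,-x+y,+x-y? [[654.6 214.8]
 [505.7 231. ]
 [633.1 -41.6]]
yaw -0.06927457198407605 origin [568.84563437  60.48724439] dims [np.float64(259.5), np.float64(148.3), np.float64(261.4), np.float64(150.7)]
lugtop top [560.  -10.6] bench [ -3.9 -71.5]
lugtop side [564.3 -11.4] bench [  0.5 -72. ]
plate end top [561.5 -19.8] bench [ -1.8 -80.6]
bar +y face top hi [634.3  39.6] bench [ 66.7 -16.3]
bar +y face top lo [498.1  48.9] bench [-69.7 -16.5]
bar face side A [638.9  40.9] bench [ 71.3 -14.7]
bar face side B [497.9  51.7] bench [-70.2 -13.6]
knob top [488.9  -5.3] bench [-75.2 -71.1]
knob side [492.2  -3.8] bench [-72.  -69.5]
pad top [568.1  58.7] bench [-0.6 -1.8]
pad side L [590.6  59.1] bench [21.8  0.1]
pad side R [543.   62.8] bench [-26.    0.5]
block top corner -y+x [610.5 109.7] bench [38.1 51.9]
block -y -x [540.9 114.2] bench [-31.6  51.7]
block side -x-y [540.4 117. ] bench [-32.3  54.4]
block side -x+y [548.2 172.1] bench [-28.3 110. ]
tray [([362.2, 141.5, 403.9, 219.9], 0.64), ([273.8, 187.3, 287.9, 192.8], 0.44)]
tray [([263.5, 148.7, 333.8, 177.4], 0.83)]
tray [[ 648.1 -267.9]
 [ 661.  -362.7]
 [ 415.7 -394.6]
 [ 403.7 -300.7]] [ 532.10477935 -331.46665263]
```

```bash
cat >> h.py <<'E'
BO=np.array([568.85,60.5]); BY=-0.0693
def b2w(x,y): c,s=np.cos(BY),np.sin(BY); return np.array([BO[0]+c*x-s*y,BO[1]+s*x+c*y])
def w2b(p): c,s=np.cos(BY),np.sin(BY); d=np.asarray(p)[:2]-BO; return np.array([c*d[0]+s*d[1],-s*d[0]+c*d[1]])
def pose():
    s=telemetry.sense(); w,x,y,z=s["ee_rot"]; return s["eef_pos"],np.arctan2(2*(x*y+w*z),1-2*(y*y+z*z)),s
def plan(x,y,z,yaw):
    p,psi,s=pose(); g=np.array([x,y,z]); dy=(yaw-psi+np.pi)%(2*np.pi)-np.pi
    for n in range(1,20):
        out=[];ok=True
        for k in range(n):
            a=psi+dy*k/n; D=(g-p)/n
            X=np.array([np.cos(a),np.sin(a),0]);Y=np.array([np.sin(a),-np.cos(a),0])
            v=[D@X/120,D@Y/120,-D[2]/120,0,0,-dy/n/.5]
            ok&=max(map(abs,v))<=1; out.append((np.round(v,3).tolist(),int(np.ceil(max(np.linalg.norm(D)/50,abs(dy/n)/.15)))+1))
        if ok: break
    print("t",round(s["time_s"],2),"at",p.round(1),"yaw",round(psi,3),"bench",w2b(p).round(1)); [print(o) for o in out]
E
python3 -c "
from h import *
p=b2w(-72,-71);print(p);plan(p[0],p[1],190,1.5015)"
```

```text
[492.1064578   -5.34397262]
t 1.1 at [ 135.4 -507.3  231.3] yaw 0.261 bench [-393.1 -596.4]
([0.658, -0.546, 0.057, 0.0, 0.0, -0.414], 4)
([0.756, -0.399, 0.057, 0.0, 0.0, -0.414], 4)
([0.822, -0.235, 0.057, 0.0, 0.0, -0.414], 4)
([0.853, -0.061, 0.057, 0.0, 0.0, -0.414], 4)
([0.847, 0.115, 0.057, 0.0, 0.0, -0.414], 4)
([0.806, 0.287, 0.057, 0.0, 0.0, -0.414], 4)
```

View pics/trayc.png

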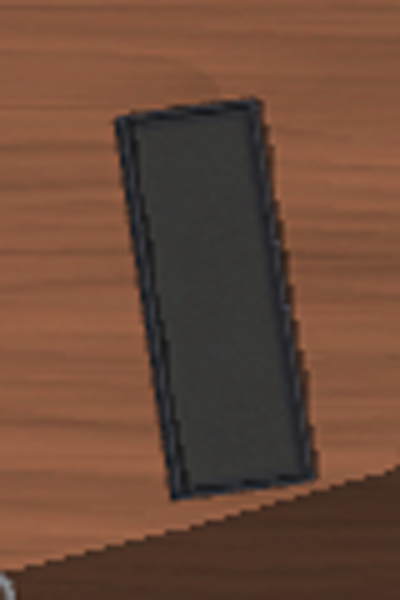

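Top view: bench plate, stack, blue stop and knob found (knob centre at about px 281,190), tray at about px (383,180); both cameras agree within ~3 mm. Moving above the knob.

drive_tool(series="0.66 -0.55 0.057 0 0 -0.414 0.6; 0.66 -0.55 0.057 0 0 -0.414 0.6; 0.66 -0.55 0.057 0 0 -0.414 0.6; 0.66 -0.55 0.057 0 0 -0.414 0.6", newtons=20)

```text
time_s: 1.5
eef_pos: [195.4, -422.7, 224.8]
ee_rot: [0.0, 0.973, 0.232, -0.0]
force: [-1.2, -0.6, -0.8]
grip_width: 0.595
```

drive_tool(series="0.756 -0.4 0.057 0 0 -0.414 0.6; 0.756 -0.4 0.057 0 0 -0.414 0.6; 0.756 -0.4 0.057 0 0 -0.414 0.6; 0.756 -0.4 0.057 0 0 -0.414 0.6")

```text
time_s: 1.9
eef_pos: [254.7, -339.5, 218.2]
ee_rot: [0.001, 0.943, 0.332, -0.0]
force: [-0.4, -0.3, -0.5]
grip_width: 0.598
```

drive_tool(series="0.822 -0.235 0.057 0 0 -0.414 0.6; 0.822 -0.235 0.057 0 0 -0.414 0.6; 0.822 -0.235 0.057 0 0 -0.414 0.6; 0.822 -0.235 0.057 0 0 -0.414 0.6")

```text
time_s: 2.3
eef_pos: [314.1, -256.9, 211.4]
ee_rot: [0.001, 0.904, 0.427, -0.001]
force: [-0.7, 0.4, 0.5]
grip_width: 0.6
```

drive_tool(series="0.853 -0.06 0.057 0 0 -0.414 0.6; 0.853 -0.06 0.057 0 0 -0.414 0.6; 0.853 -0.06 0.057 0 0 -0.414 0.6; 0.853 -0.06 0.057 0 0 -0.414 0.6")

```text
time_s: 2.7
eef_pos: [373.6, -174.5, 204.3]
ee_rot: [0.001, 0.855, 0.518, -0.001]
force: [0.5, -0.3, 0.4]
grip_width: 0.6
```

drive_tool(series="0.847 0.115 0.057 0 0 -0.414 0.6; 0.847 0.115 0.057 0 0 -0.414 0.6; 0.847 0.115 0.057 0 0 -0.414 0.6; 0.847 0.115 0.057 0 0 -0.414 0.6")

```text
time_s: 3.1
eef_pos: [433.0, -92.6, 197.1]
ee_rot: [0.001, 0.798, 0.603, -0.001]
force: [0.1, 0.2, -0.0]
grip_width: 0.598
```

```bash
python3 -c "
from h import *
p=b2w(-72,-71);plan(p[0],p[1],110,1.5015)"
```

```text
t 3.1 at [433.  -92.6 197.1] yaw 1.294 bench [-124.9 -162.1]
([0.834, 0.275, 0.726, 0.0, 0.0, -0.416], 4)
```

drive_tool(series="0.834 0.275 0.726 0 0 -0.416 0.5; 0.834 0.275 0.726 0 0 -0.416 0.5; 0.834 0.275 0.726 0 0 -0.416 0.5; 0.834 0.275 0.726 0 0 -0.416 0.5; 0.834 0.275 0.726 0 0 -0.416 0.5")

```text
time_s: 3.6
eef_pos: [492.0, -7.9, 109.7]
ee_rot: [0.001, 0.732, 0.681, -0.002]
force: [-0.1, 0.2, -0.5]
grip_width: 0.5
```

```bash
python3 -c "
from h import *
p=b2w(-72,-71);plan(p[0],p[1],54,1.5015)
c=eyes.capture('side'); save(c,'s2.png',(185,130,305,220),6)"
```

```text
t 3.6 at [492.   -7.9 109.7] yaw 1.499 bench [-72.  -73.6]
([0.022, -0.0, 0.464, 0.0, 0.0, -0.005], 3)
```

View pics/s2.png

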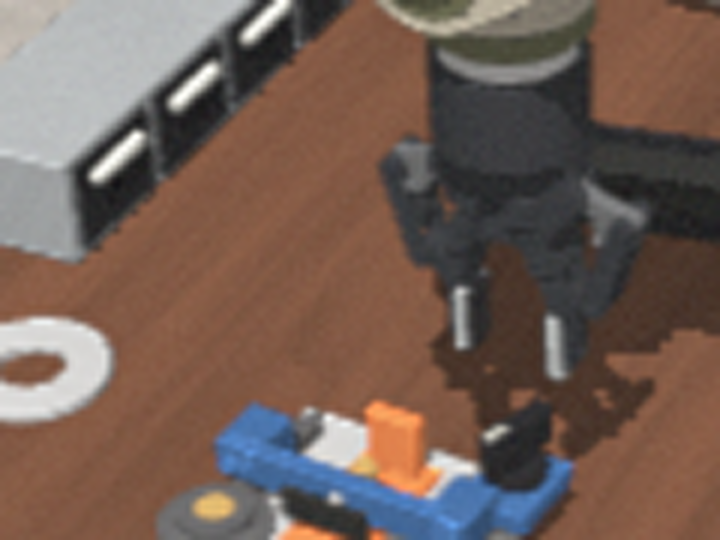

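The open fingers straddle the knob (crop px ~(515,440)) from above. Descend and close.

drive_tool(series="0.022 0 0.25 0 0 -0.005 0.5; 0.022 0 0.464 0 0 -0.005 0.5; 0.022 0 0.464 0 0 -0.005 0.5; 0.022 0 0.464 0 0 -0.005 0.3; 0.022 0 0.464 0 0 -0.005 0.2; 0.022 0 0.464 0 0 -0.005 0; 0.022 0 0.464 0 0 -0.005 0; 0.022 0 0.464 0 0 -0.005 0; 0.022 0 0.464 0 0 -0.005 0; 0.022 0 0.464 0 0 -0.005 0", newtons=20)

```text
time_s: 4.65
eef_pos: [492.9, -5.9, 56.3]
ee_rot: [0.003, 0.731, 0.682, -0.001]
force: [-3.9, -0.4, 7.8]
grip_width: 0.135
```

```bash
python3 -c "
from h import *
p=b2w(-72,-71+38);plan(p[0],p[1],54,1.5015);print(pose()[2]['wrist_torque'])"
```

```text
t 4.65 at [492.9  -5.9  56.3] yaw 1.501 bench [-71.1 -71.5]
([0.321, -0.007, 0.019, 0.0, 0.0, -0.002], 2)
[-0.05564785  0.61836823 -0.18352031]
```

drive_tool(series="0 0 0 0 0 0 0; 0.03 0 0 0 0 0 0; 0.06 0 0 0 0 0 0; 0.09 0 0 0 0 0 0; 0.12 0 0 0 0 0 0; 0.15 0 0 0 0 0 0; 0.18 0 0 0 0 0 0; 0.21 0 0 0 0 0 0; 0.24 0 0 0 0 0 0; 0.27 0 0 0 0 0 0; 0.30 0 0 0 0 0 0; 0.33 0 0 0 0 0 0; 0.35 0 0 0 0 0 0; 0.35 0 0 0 0 0 0; 0.35 0 0 0 0 0 0")

```text
time_s: 6.15
eef_pos: [496.2, 36.0, 56.3]
ee_rot: [0.003, 0.731, 0.682, -0.0]
force: [-0.4, 0.8, 5.3]
grip_width: 0.132
```

```bash
python3 -c "
from h import *
plan(*pose()[0],1.5015);
c=eyes.capture('top'); save(c,'t3.png',(210,135,290,195),10)
d=eyes.capture('side'); save(d,'s3.png',(185,185,285,260),8)
for i in range(3):
  eyes.capture('side');s=pose()[2];print(s['force'])"
```

```text
t 6.15 at [496.2  36.   56.3] yaw 1.501 bench [-70.8 -29.4]
([0.0, 0.0, -0.0, 0.0, 0.0, -0.001], 2)
[0.18064914 0.88177593 5.48262548]
[0.34229742 0.53969604 5.83685774]
[ 0.72609266 -0.27130997  5.79494002]
```

View pics/s3.png

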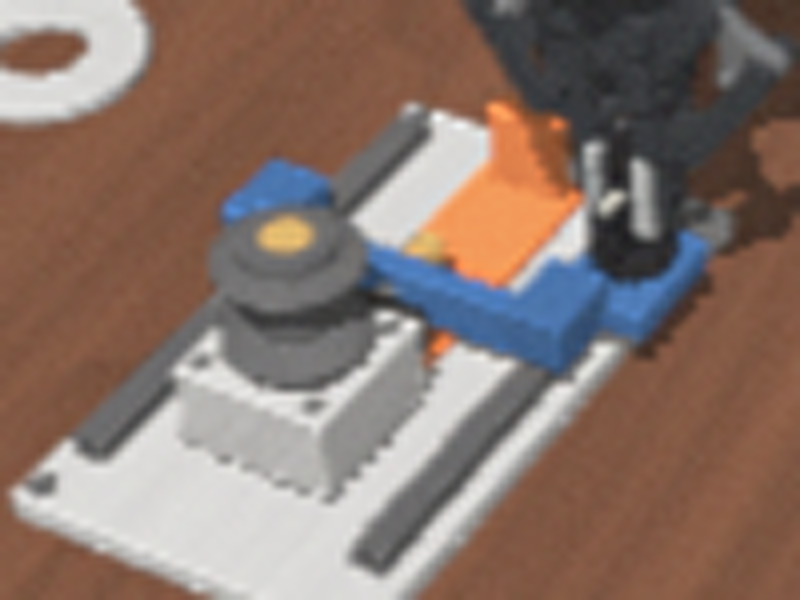

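drive_tool(series="0 0 -0.015 0 0 0 0; 0.01 0 -0.015 0 0 0 0; 0.02 0 -0.015 0 0 0 0; 0.03 0 -0.015 0 0 0 0; 0.04 0 -0.015 0 0 0 0; 0.04 0 -0.015 0 0 0 0; 0.04 0 -0.015 0 0 0 0")

```text
time_s: 7.1
eef_pos: [496.3, 40.6, 56.8]
ee_rot: [0.003, 0.732, 0.682, -0.001]
force: [6.4, -0.4, -13.4]
grip_width: 0.138
```

```bash
cat > f.py <<'E'
from h import *
F=[];P=[]
for i in range(5): eyes.capture('side'); p,y,s=pose(); F.append(s['force']);P.append(p)
print(round(s['time_s'],2),np.mean(F,0).round(2),"bench",w2b(np.mean(P,0)).round(2),"z",p[2].round(1))
E
python3 f.py
```

```text
7.35 [  6.44   0.02 -13.35] bench [-70.97 -24.84] z 56.8
```

drive_tool(series="0.006 0 0 0 0 0 0; 0.012 0 0 0 0 0 0; 0.017 0 0 0 0 0 0; 0.017 0 0 0 0 0 0")

```text
time_s: 7.75
eef_pos: [496.6, 42.7, 56.6]
ee_rot: [0.003, 0.732, 0.682, -0.001]
force: [2.3, 0.7, -3.4]
grip_width: 0.136
```

```bash
python3 f.py
```

```text
8.0 [ 3.53 -0.21 -3.62] bench [-70.87 -22.79] z 56.7
```

drive_tool(series="0.006 0 0 0 0 0 0; 0.013 0 0 0 0 0 0; 0.013 0 0 0 0 0 0")

```text
time_s: 8.3
eef_pos: [496.7, 44.3, 56.6]
ee_rot: [0.003, 0.732, 0.682, -0.001]
force: [4.0, 0.7, -3.0]
grip_width: 0.137
```

```bash
python3 f.py
```

```text
8.55 [ 4.16 -0.01 -3.12] bench [-70.87 -21.13] z 56.7
```

drive_tool(series="0.006 0 0 0 0 0 0; 0.006 0 0 0 0 0 0; 0.006 0 0 0 0 0 0")

```text
time_s: 8.85
eef_pos: [496.7, 45.0, 56.6]
ee_rot: [0.003, 0.732, 0.682, -0.001]
force: [3.9, 0.2, -3.3]
grip_width: 0.135
```

```bash
python3 f.py
```

```text
9.1 [ 3.56 -0.25 -3.14] bench [-70.88 -20.42] z 56.7
```

drive_tool(series="0.006 0 0 0 0 0 0; 0.006 0 0 0 0 0 0; 0.006 0 0 0 0 0 0")

```text
time_s: 9.4
eef_pos: [496.8, 45.5, 56.7]
ee_rot: [0.003, 0.732, 0.682, -0.001]
force: [2.1, -3.9, -2.7]
grip_width: 0.135
```

```bash
python3 f.py
```

```text
9.65 [ 2.95 -4.44 -3.19] bench [-70.86 -19.94] z 56.7
```

Contact detected (y force jumped from ~0 to −4.4 N within 0.7 mm). Loosen the fingers slightly, relax, and turn clockwise.

drive_tool(series="0 0 0 0 0 0 0; 0 0 0 0 0 0 0.17; 0 0 0 0 0 0 0.17; 0 0 0 0 0 0.25 0.17; 0 0 0 0 0 0.5 0.17; 0 0 0 0 0 0.75 0.17; 0 0 0 0 0 1 0.17; 0 0 0 0 0 1 0.17; 0 0 0 0 0 1 0.17", newtons=40)

```text
time_s: 10.55
eef_pos: [496.5, 45.8, 56.6]
ee_rot: [0.002, 0.877, 0.481, -0.0]
force: [-0.9, 0.6, -0.2]
grip_width: 0.17
```

```bash
python3 f.py;python3 -c "
from h import *
plan(*pose()[0],1.5015-1);print(pose()[2]['wrist_torque'])
c=eyes.capture('top'); save(c,'t4.png',(210,135,290,195),10)"
```

```text
10.8 [-1.29  0.54  1.25] bench [-71.12 -19.81] z 56.6
t 10.8 at [496.6  45.6  56.6] yaw 1.001 bench [-71.1 -19.9]
([0.0, 0.0, -0.0, 0.0, 0.0, 1.0], 5)
[0.16547406 0.27013296 0.01631773]
```

View pics/t4.png

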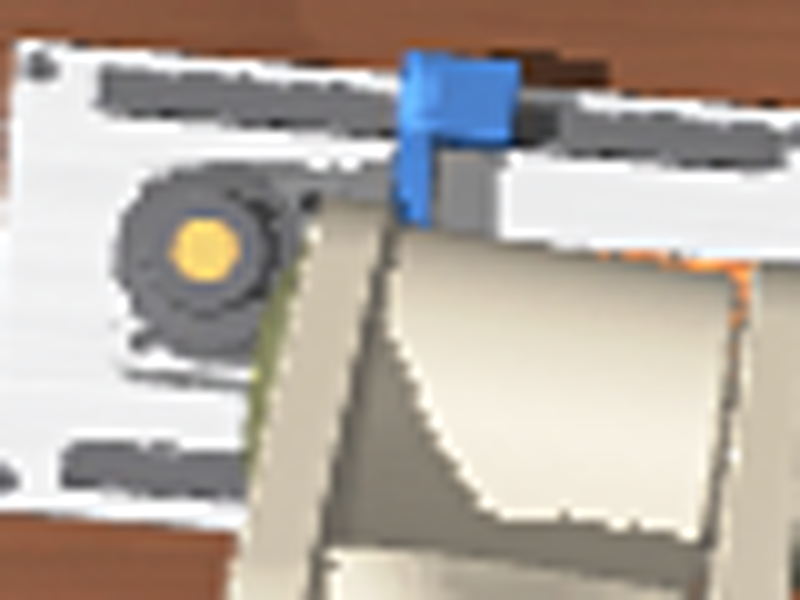

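drive_tool(series="0 0 0 0 0 0.25 0.17; 0 0 0 0 0 0.5 0.17; 0 0 0 0 0 0.75 0.17; 0 0 0 0 0 0.9 0.17; 0 0 0 0 0 0.9 0.17; 0 0 0 0 0 0.9 0.17")

```text
time_s: 11.45
eef_pos: [496.1, 45.8, 56.5]
ee_rot: [0.002, 0.962, 0.273, -0.0]
force: [-4.7, 2.5, 1.4]
grip_width: 0.172
```

```bash
python3 f.py;python3 -c "
from h import *
plan(*pose()[0],0);print(pose()[2]['wrist_torque'])"
```

```text
11.7 [-4.39  2.17  3.08] bench [-71.47 -19.74] z 56.5
t 11.7 at [496.2  45.7  56.5] yaw 0.552 bench [-71.5 -19.8]
([0.0, 0.0, -0.0, 0.0, 0.0, 0.552], 3)
([0.0, 0.0, -0.0, 0.0, 0.0, 0.552], 3)
[0.45662999 0.73402622 0.10320731]
```

drive_tool(series="0 0 0 0 0 0.25 0.16; 0 0 0 0 0 0.5 0.16; 0 0 0 0 0 0.75 0.16; 0 0 0 0 0 1 0.16; 0 0 0 0 0 1 0.16; 0 0 0 0 0 1 0.16", newtons=60)

```text
time_s: 12.3
eef_pos: [496.0, 46.3, 56.6]
ee_rot: [0.002, 1.0, 0.027, 0.0]
force: [-3.6, 5.5, 4.1]
grip_width: 0.159
```

```bash
python3 f.py;python3 -c "
from h import *
plan(*pose()[0],-.03);print(pose()[2]['wrist_torque'])"
```

```text
12.55 [-4.13  5.46  3.79] bench [-71.64 -19.2 ] z 56.6
t 12.55 at [496.1  46.3  56.6] yaw 0.053 bench [-71.6 -19.2]
([0.0, 0.0, -0.0, 0.0, 0.0, 0.167], 2)
[0.91996126 0.58395238 0.11763991]
```

drive_tool(series="0 0 0 0 0 0.15 0.15; 0 0 0 0 0 0.3 0.15; 0 0 0 0 0 0.3 0.15; 0 0 0 0 0 0.3 0.15")

```text
time_s: 12.95
eef_pos: [496.1, 46.6, 56.6]
ee_rot: [0.002, 0.999, -0.048, 0.001]
force: [-2.9, 3.6, 2.9]
grip_width: 0.157
```

```bash
python3 f.py;python3 -c "
from h import *
print(pose()[2]['wrist_torque'],pose()[2]['grip_width'],pose()[1])"
```

```text
13.2 [-2.75  4.27  3.08] bench [-71.6  -18.92] z 56.6
[0.70992834 0.48417025 0.154106  ] 0.1536727946030933 -0.09516527871626679
```

drive_tool(series="0 0 0 0 0 0 0.3; 0 0 0 0 0 0 0.4; 0 0 0 0 0 0 0.4; 0 0 -0.2 0 0 0 0.4; 0 0 -0.5 0 0 0 0.4; 0 0 -0.5 0 0 0 0.4")

```text
time_s: 13.8
eef_pos: [498.3, 46.4, 120.5]
ee_rot: [0.002, 0.999, -0.047, 0.005]
force: [-0.3, -0.4, 0.1]
grip_width: 0.404
```

```bash
python3 -c "
from h import *
p=b2w(-1,-72);plan(*p,80,-.0693)
c=eyes.capture('side'); save(c,'s5.png',(185,170,285,245),8)"
```

```text
t 13.8 at [498.3  46.4 120.5] yaw -0.095 bench [-69.4 -18.9]
([0.581, 0.427, 0.337, 0.0, 0.0, -0.051], 3)
```

View pics/s5.png

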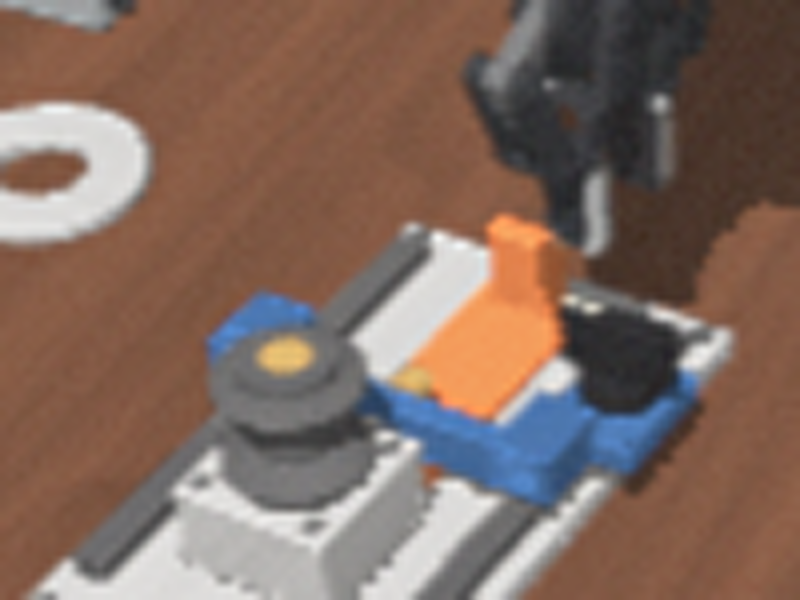

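drive_tool(series="0.58 0.435 0.1 0 0 -0.05 0.4; 0.58 0.435 0.337 0 0 -0.05 0.4; 0.58 0.435 0.337 0 0 -0.05 0.4; 0.58 0.435 0.337 0 0 -0.05 0.4", newtons=20)

```text
time_s: 14.25
eef_pos: [561.0, -12.4, 76.7]
ee_rot: [0.001, 0.999, -0.035, 0.001]
force: [-0.0, -0.2, 0.7]
grip_width: 0.397
```

```bash
python3 -c "
from h import *
p=b2w(-1,-72.7);plan(*p,25,-.0693)"
```

```text
t 14.25 at [561.  -12.4  76.7] yaw -0.071 bench [ -2.8 -73.3]
([0.015, -0.005, 0.431, 0.0, 0.0, -0.003], 3)
```

drive_tool(series="0.015 -0.005 0.2 0 0 0 0.4; 0.015 -0.005 0.405 0 0 0 0.4; 0.015 -0.005 0.405 0 0 0 0.4; 0.015 -0.005 0.405 0 0 0 0.25; 0.015 -0.005 0.405 0 0 0 0.18; 0.015 -0.005 0.405 0 0 0 0.1; 0.015 -0.005 0.405 0 0 0 0; 0.015 -0.005 0.405 0 0 0 0; 0.015 -0.005 0.405 0 0 0 0", newtons=20)

```text
time_s: 15.15
eef_pos: [563.8, -11.4, 30.0]
ee_rot: [0.001, 0.999, -0.036, 0.003]
force: [-0.4, 4.8, 8.3]
grip_width: 0.136
```

```bash
python3 f.py
```

```text
15.4 [-0.84  5.41  7.46] bench [-3.000e-02 -7.212e+01] z 30.0
```

drive_tool(series="0 0 0 0 0 0 0; 0 0 0 0 0 0 0; 0 0.02 0 0 0 0 0; 0 0.05 0 0 0 0 0; 0 0.08 0 0 0 0 0; 0 0.11 0 0 0 0 0; 0 0.14 0 0 0 0 0; 0 0.17 0 0 0 0 0; 0 0.2 0 0 0 0 0; 0 0.23 0 0 0 0 0; 0 0.26 0 0 0 0 0; 0 0.29 0 0 0 0 0", newtons=70)

```text
time_s: 16.6
eef_pos: [561.2, -44.2, 30.1]
ee_rot: [-0.0, 0.999, -0.035, 0.002]
force: [-0.3, -0.5, 0.1]
grip_width: 0.123
```

```bash
python3 f.py; python3 -c "
from h import *
c=eyes.capture('side'); save(c,'s6.png',(185,170,305,260),6.6)"
```

```text
16.85 [0.02 5.92 0.44] bench [  -0.31 -106.17] z 30.1
```

View pics/s6.png

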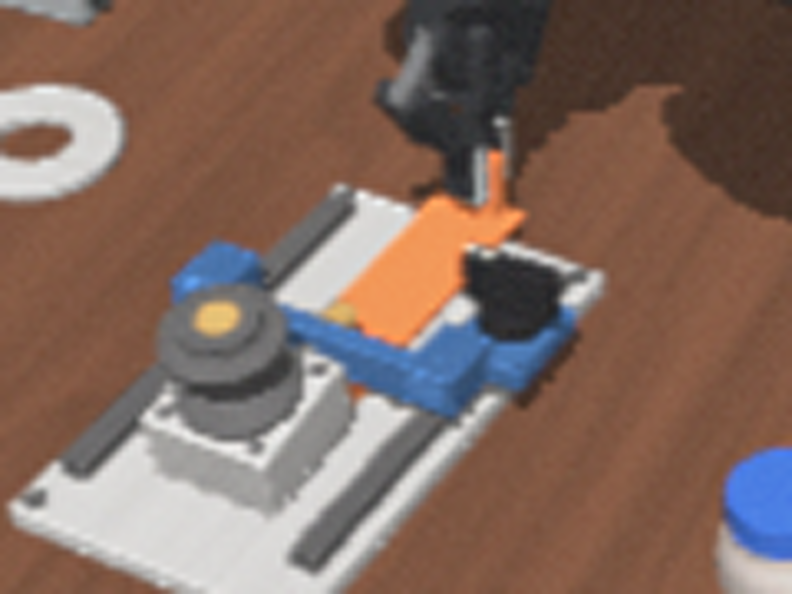

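Plate drew 34 mm, stack and stop unchanged. Continue drawing.

drive_tool(series="0 0.04 0 0 0 0 0; 0 0.08 0 0 0 0 0; 0 0.12 0 0 0 0 0; 0 0.16 0 0 0 0 0; 0 0.2 0 0 0 0 0; 0 0.24 0 0 0 0 0; 0 0.28 0 0 0 0 0; 0 0.32 0 0 0 0 0; 0 0.36 0 0 0 0 0; 0 0.4 0 0 0 0 0; 0 0.45 0 0 0 0 0; 0 0.5 0 0 0 0 0; 0 0.55 0 0 0 0 0; 0 0.6 0 0 0 0 0; 0 0.65 0 0 0 0 0; 0 0.7 0 0 0 0 0; 0 0.76 0 0 0 0 0; 0 0.82 0 0 0 0 0; 0 0.82 0 0 0 0 0")

```text
time_s: 18.8
eef_pos: [554.2, -144.6, 30.3]
ee_rot: [0.001, 0.999, -0.036, 0.003]
force: [-0.9, -0.4, -1.3]
grip_width: 0.121
```

```bash
python3 f.py; python3 -c "
from h import *
c=eyes.capture('side'); save(c,'s7.png',(185,150,305,260),6)"
```

```text
19.05 [-0.23  0.36 -0.87] bench [  -0.48 -204.59] z 30.2
```

View pics/s7.png

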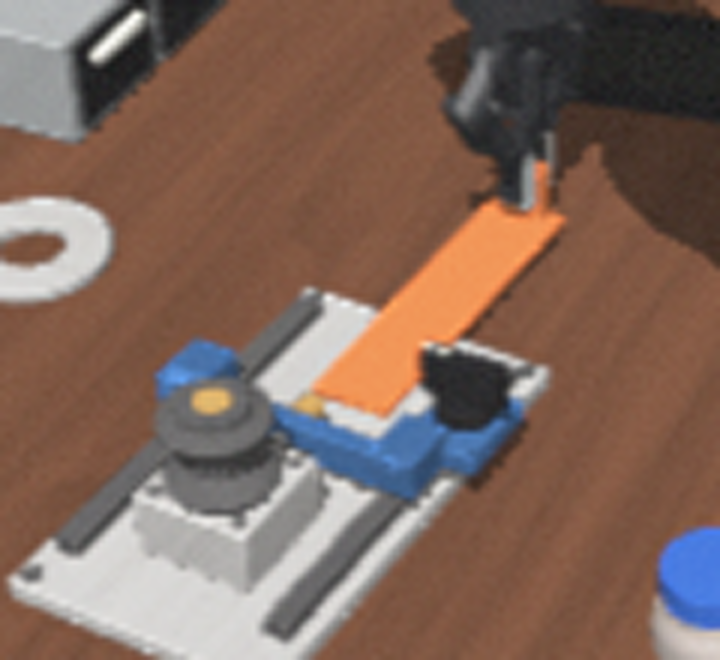

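drive_tool(series="0 0.1 0 0 0 0 0; 0 0.22 0 0 0 0 0; 0 0.25 -0.03 0 0 0 0; 0 0.25 -0.2 0 0 0 0; 0 0.25 -0.45 0 0 0 0; 0 0.25 -0.7 0 0 0 0; 0 0.25 -0.9 0 0 0 0; 0 0.25 -0.9 0 0 0 0", newtons=80)

```text
time_s: 19.9
eef_pos: [552.9, -174.3, 141.8]
ee_rot: [0.002, 0.999, -0.036, 0.005]
force: [0.9, 0.1, -1.1]
grip_width: 0.115
```

```bash
python3 f.py; python3 -c "
from h import *
plan(618.4,-320,138,1.703)"
```

```text
20.15 [ 0.18 -0.04 -1.17] bench [  -1.37 -234.38] z 136.8
t 20.15 at [ 551.  -172.9  136.8] yaw -0.071 bench [  -1.6 -234.1]
([0.162, 0.296, -0.003, 0.0, 0.0, -0.887], 4)
([0.019, 0.336, -0.003, 0.0, 0.0, -0.887], 4)
([-0.127, 0.312, -0.003, 0.0, 0.0, -0.887], 4)
([-0.249, 0.227, -0.003, 0.0, 0.0, -0.887], 4)
```

drive_tool(series="0.05 0.1 0 0 0 -0.25 0; 0.1 0.2 0 0 0 -0.5 0; 0.16 0.296 0 0 0 -0.75 0; 0.16 0.296 0 0 0 -0.89 0; 0.16 0.296 0 0 0 -0.89 0")

```text
time_s: 20.65
eef_pos: [567.3, -209.8, 135.6]
ee_rot: [-0.0, 0.983, 0.186, 0.001]
force: [-0.4, -0.3, -1.3]
grip_width: 0.123
```

drive_tool(series="0.005 0.1 0 0 0 -0.25 0; 0.01 0.2 0 0 0 -0.5 0; 0.02 0.336 0 0 0 -0.75 0; 0.02 0.336 0 0 0 -0.89 0; 0.02 0.336 0 0 0 -0.89 0")

```text
time_s: 21.15
eef_pos: [584.0, -246.4, 134.7]
ee_rot: [-0.001, 0.918, 0.398, 0.0]
force: [-0.4, 0.0, -1.9]
grip_width: 0.123
```

drive_tool(series="-0.04 0.1 0 0 0 -0.25 0; -0.08 0.2 0 0 0 -0.5 0; -0.127 0.312 0 0 0 -0.75 0; -0.127 0.312 0 0 0 -0.89 0; -0.127 0.312 0 0 0 -0.89 0")

```text
time_s: 21.65
eef_pos: [600.7, -282.8, 134.0]
ee_rot: [-0.001, 0.808, 0.589, 0.0]
force: [-0.2, -0.0, -1.1]
grip_width: 0.125
```

```bash
python3 -c "
from h import *
plan(618.4,-320,60,1.703)"
```

```text
t 21.65 at [ 600.7 -282.8  134. ] yaw 1.26 bench [  55.6 -340.2]
([-0.25, 0.235, 0.617, 0.0, 0.0, -0.885], 4)
```

drive_tool(series="-0.08 0.08 0 0 0 -0.25 0; -0.16 0.16 0.1 0 0 -0.5 0; -0.25 0.235 0.25 0 0 -0.75 0; -0.25 0.235 0.45 0 0 -0.885 0; -0.25 0.235 0.53 0 0 -0.885 0; -0.25 0.235 0.53 0 0 -0.885 0; -0.25 0.235 0.53 0 0 -0.885 0")

```text
time_s: 22.35
eef_pos: [618.8, -319.6, 71.5]
ee_rot: [-0.001, 0.66, 0.751, 0.001]
force: [0.7, 0.1, -0.9]
grip_width: 0.126
```

```bash
python3 -c "
from h import *
plan(618.4,-320,24,1.703)
c=eyes.capture('side'); 
save(c,'s8.png',(170,90,350,230),4.4)
t=eyes.capture('top');print([ (x['rect'],round(x['confidence'],2)) for x in nets.spot_in('packing_mid',t)])"
```

```text
t 22.35 at [ 618.8 -319.6   71.5] yaw 1.701 bench [  76.1 -375.7]
([-0.003, -0.003, 0.396, 0.0, 0.0, -0.005], 2)
[([151.5, 291.7, 202.4, 305.9], 0.91), ([360.6, 281.6, 383.8, 332.7], 0.6)]
```

View pics/s8.png

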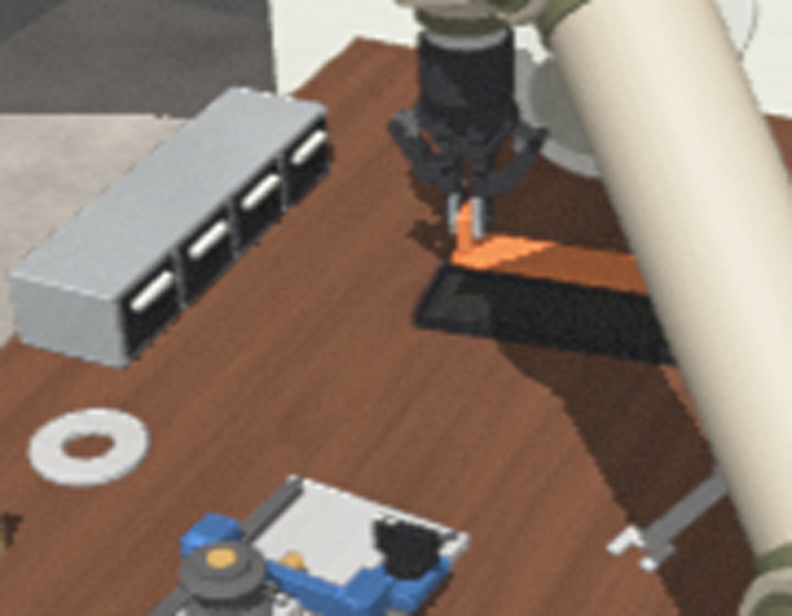

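drive_tool(series="0 0 0.1 0 0 0 0; 0 0 0.2 0 0 0 0; 0 0 0.28 0 0 0 0; 0 0 0.33 0 0 0 0; 0 0 0.36 0 0 0 0; 0 0 0.385 0 0 0 0; 0 0 0.385 0 0 0 0")

```text
time_s: 23.2
eef_pos: [618.8, -319.8, 25.3]
ee_rot: [-0.0, 0.659, 0.752, 0.001]
force: [0.1, 0.4, -1.2]
grip_width: 0.124
```

```bash
python3 f.py
```

```text
23.45 [ 0.23  0.22 -1.5 ] bench [  76.41 -376.01] z 25.9
```

drive_tool(series="0 0 0.008 0 0 0 0; 0 0 0.016 0 0 0 0; 0 0 0.02 0 0 0 0; 0 0 0.02 0 0 0 0")

```text
time_s: 23.85
eef_pos: [619.0, -319.9, 23.5]
ee_rot: [0.0, 0.659, 0.752, 0.001]
force: [0.5, 0.3, -0.2]
grip_width: 0.125
```

```bash
python3 f.py
```

```text
24.1 [ 0.02  0.41 -1.08] bench [  76.4 -376. ] z 23.6
```

drive_tool(series="0 0 0.01 0 0 0 0; 0 0 0.012 0 0 0 0; 0 0 0.012 0 0 0 0")

```text
time_s: 24.4
eef_pos: [619.2, -320.1, 23.2]
ee_rot: [0.0, 0.659, 0.752, 0.001]
force: [-2.4, 1.0, 5.7]
grip_width: 0.122
```

```bash
python3 f.py
```

```text
24.65 [-2.68  1.32  5.95] bench [  76.55 -376.15] z 23.2
```

Contact with the tray floor. Release and retreat, then clear the view.

drive_tool(series="0 0 0 0 0 0 0.2; 0 0 0 0 0 0 0.25; 0 0 0 0 0 0 0.25; 0 0 0 0 0 0 0.25; 0 0 -0.15 0 0 0 0.25; 0 0 -0.4 0 0 0 0.25; 0 0 -0.7 0 0 0 0.25; 0 0 -1 0 0 0 0.25; 0 0 -1 0 0 0 0.25")

```text
time_s: 25.55
eef_pos: [620.7, -321.3, 149.3]
ee_rot: [0.005, 0.659, 0.752, 0.001]
force: [0.4, -0.3, 1.5]
grip_width: 0.249
```

drive_tool(series="-0.3 0.3 -0.3 0 0 0 0.3; -0.6 0.6 -0.6 0 0 0 0.3; -0.9 0.8 -0.7 0 0 0 0.3; -0.9 0.8 -0.7 0 0 0 0.3; -0.9 0.8 -0.7 0 0 0 0.3; -0.9 0.8 -0.7 0 0 0 0.3")

```text
time_s: 26.15
eef_pos: [696.0, -397.1, 220.7]
ee_rot: [0.018, 0.659, 0.752, 0.004]
force: [-0.3, -1.1, 1.0]
grip_width: 0.301
```

```bash
python3 f.py; python3 -c "
from h import *
t=eyes.capture('top'); s=eyes.capture('side')
a=cv2.resize(t['frame'][130:230,200:420,::-1],None,fx=3.5,fy=3.5,interpolation=cv2.INTER_CUBIC)
b=cv2.resize(s['frame'][145:270,170:350,::-1],(360,250),interpolation=cv2.INTER_CUBIC)
c=cv2.resize(s['frame'][195:255,185:275,::-1],(375,250),interpolation=cv2.INTER_CUBIC)
o=np.zeros((600,770,3),np.uint8);o[:350]=a;o[350:,:360]=b;o[350:,390:765]=c;cv2.imwrite('pics/fin.png',o)"
```

```text
26.4 [-0.29  0.13  0.11] bench [ 158.8  -446.87] z 223.2
```

View pics/fin.png

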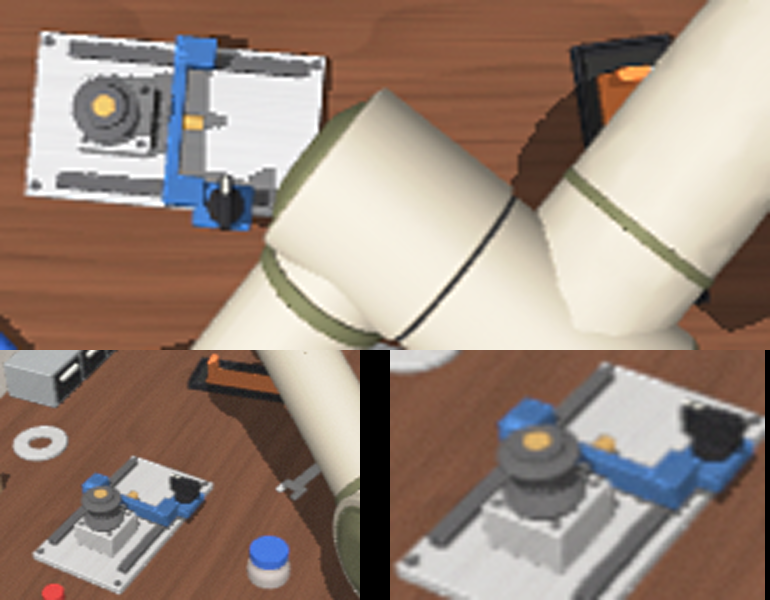

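Final view: stack upright on the steel against the pad, knob turned a quarter, and the plate in the tray at crop (620,90), partly hidden by the arm. I have used all my picture views, so I'll clear the arm and check numerically.

drive_tool(series="-0.3 -0.4 0 0 0 0 0.3; -0.6 -0.7 0 0 0 0 0.3; -0.9 -1 0 0 0 0 0.3; -0.9 -1 0 0 0 0 0.3; -0.9 -1 0 0 0 0 0.3")

```text
time_s: 27.0
eef_pos: [590.1, -521.0, 222.0]
ee_rot: [0.02, 0.66, 0.751, 0.004]
force: [0.7, 0.8, -0.2]
grip_width: 0.297
```

drive_tool(series="-0.2 -0.4 0 0 0 0 0.3; -0.4 -0.7 0 0 0 0 0.3; -0.5 -1 0 0 0 0 0.3; -0.5 -1 0 0 0 0 0.3; -0.5 -1 0 0 0 0 0.3")

```text
time_s: 27.5
eef_pos: [480.1, -595.0, 220.4]
ee_rot: [0.02, 0.66, 0.751, 0.004]
force: [1.0, -0.2, -0.1]
grip_width: 0.299
```

```bash
cat > v.py <<'E'
from h import *
print(pose()[0].round(0))
t=eyes.capture('top'); s=eyes.capture('side')
ctr=np.array([532.1,-331.5]);a=.132;d=np.array([np.cos(a),np.sin(a)]);n=np.array([np.sin(a),-np.cos(a)])
for nm,c in(('top',t),('side',s)):
    h=cv2.cvtColor(c['frame'],cv2.COLOR_RGB2HSV); m=cv2.inRange(h,(5,140,60),(16,255,255))
    k,l,st,_=cv2.connectedComponentsWithStats(m)
    for i in range(1,k):
        if st[i,4]<40: continue
        v,u=np.where(l==i); W=np.array([unproj(c,(x,y),11)[:2] for x,y in zip(u,v)])-ctr
        print(nm,st[i].tolist(),"along tray",(W@d).min().round(),(W@d).max().round(),"across",(W@n).min().round(),(W@n).max().round())
    for n_,z in(('block_mid',12),('hub_mid',100)):
        print(n_,[(np.round(x['rect'],1).tolist(),round(x['confidence'],2)) for x in nets.spot_in(n_,c)][:1])
E
python3 v.py
```

```text
[ 480. -595.  220.]
top [91, 55, 85, 14, 161] along tray 437.0 506.0 across -877.0 -615.0
top [270, 81, 31, 32, 104] along tray 252.0 356.0 across -326.0 -226.0
top [132, 112, 23, 26, 55] along tray 226.0 306.0 across -770.0 -699.0
top [480, 116, 26, 20, 54] along tray 95.0 157.0 across 343.0 430.0
top [211, 136, 53, 7, 70] along tray 165.0 203.0 across -527.0 -365.0
top [370, 149, 21, 43, 627] along tray -40.0 99.0 across -28.0 22.0
top [172, 200, 44, 42, 56] along tray -129.0 15.0 across -672.0 -552.0
top [173, 203, 36, 45, 78] along tray -144.0 6.0 across -670.0 -577.0
top [232, 229, 20, 22, 51] along tray -169.0 -101.0 across -500.0 -443.0
top [13, 255, 81, 2, 82] along tray -127.0 -96.0 across -1174.0 -932.0
top [361, 263, 23, 70, 1175] along tray -476.0 -257.0 across -134.0 -48.0
top [150, 285, 55, 3, 80] along tray -262.0 -244.0 across -768.0 -602.0
top [147, 288, 50, 18, 77] along tray -312.0 -247.0 across -782.0 -633.0
top [11, 311, 80, 7, 95] along tray -304.0 -277.0 across -1196.0 -958.0
top [71, 381, 23, 3, 40] along tray -510.0 -499.0 across -1036.0 -970.0
block_mid [([221.6, 151.3, 243.0, 174.3], 0.62)]
hub_mid [([222.6, 150.6, 242.5, 172.1], 0.71)]
side [273, 147, 54, 22, 468] along tray -94.0 114.0 across -30.0 69.0
side [370, 176, 35, 11, 206] along tray -372.0 -256.0 across -80.0 -28.0
block_mid [([207.8, 225.6, 238.9, 247.7], 0.73)]
hub_mid [([210.4, 211.4, 232.4, 236.2], 0.9)]
```

```bash
python3 -c "
from rig import ctrl;print(ctrl.finish_job())"
```

```text
the job is handed in; nothing more can be done
None
```

I finished the job and handed it in at about 28 s of the 72 s allowed. I have no verdict, because handing in reports none.

- **Stop:** I slid it up by the knob in small steps until the force along the slide jumped from about 0 to 4.4 N. That is the pad touching the stack. I then relaxed the push and turned the knob clockwise. By the gripper angle it ended at about 1.5 rad, past the 1.25 rad where it holds fully; I did not read the knob angle itself.
- **Plate:** I drew it out by the lug about 160 mm, lifted it, turned it and set it on the tray floor. It touched down with about 6 N before I let go.

**Last checks:**
- **Stack:** it is upright on the steel with the hub on the block. The detector rectangles for block and hub lie within about 2 pixels (roughly 6 mm) of where they started, apart from the hub's lower edge in the top view and two of its edges in the side view, which differ by 1 to 3 pixels because it settled lower.
- **Plate:** colour measurement puts it within about ±95 mm along the tray and about −28 to +22 mm across it (top view), inside the walls and consistent with lying flat. In the top view only part of it showed up, because of shadow. In the side view the lug's height stretches its apparent extent, so these two readings differ.
- **Views:** I had used all 12 picture views by then, so the final check of the plate in the tray was numeric only.
- **Locking turn:** the hand pressed on the knob with 2–5 N along the slide direction. The pictures showed no shift of the stop, and the stack stayed in place while the plate was drawn.

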